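Invert an agar plate with the flip station

TASK

Get the amber agar dish ready for incubation: set it lid-up in the orange cup of the flip station and let go, then swing the flipper (the plate with the black handle) all the way over so that the dish ends lid-down in the round blue nest, and leave the flipper there. Leave the red and the green dish where they are.

Things in the scene. Friction and masses are not known exactly. Their poses are not given: they have to be found in the camera images.
- dish_amber: closed Petri dish with amber-yellow agar, a round disc of diameter 60 mm and height 16 mm (lowest 4 mm: diameter 56), about 30 g, standing lid-up on the bench; grip it across its diameter, from above. Origin: centre of its underside (the agar side), z towards its lid.
- cup (a point): floor centre of the flipper's cup: six orange walls 14 mm high round a recess 70 mm across (5 mm play for the dish), with 35 mm wide finger gaps at its own +x and -x sides: hold the dish with the fingers closing along x. At the start level, open upward, floor 24 mm above the bench. Own x is parallel to the hinge axis, y away from the hinge, z out of the cup. Moves with the flipper.
- nest (a point): floor centre of the fixed blue nest, a round recess of diameter 76 mm, 5 mm deep, floor 25 mm above the bench; 100 mm from the cup's starting place, towards own +y; x along the hinge axis, z up. The level hinge axis lies midway between the two, 34 mm above the bench. The grey station (100 x 200 mm) is bolted down.
- handle (a point): grip point of the flipper's handle, a black round bar (diameter 12, length 54 mm) parallel to the hinge axis, sticking out sideways beyond the plate (own +x). 82 mm from the hinge axis; 34 mm above the bench at both ends of its swing, 116 mm when upright. Pinch it from above, fingers closing across the bar; it turns between the fingers. About 23 mm of bar to either side. Moves with the flipper.
- flipper (a joint): flipper angle: 0 = cup level and open upward (start), 1.57 = upright, 3.14 = fully over, cup upside down over the nest (stop). Damped hinge, 2 to 5 N at the handle move it; let go, it sinks slowly to the side it leans to. The dish lies loose in the cup: soon after upright it topples forward into the nest, and the plate follows and covers it.
- dish_red: closed 60 mm Petri dish, same size as the amber one, filled with dark red agar; a bystander, to be left where it stands. Origin: centre of its underside, z up.
- dish_green: closed 60 mm Petri dish, same size as the amber one, filled with dark green agar; a bystander, to be left where it stands. Origin: centre of its underside, z up.
Things that resemble listed ones, but are neither listed nor needed, are in the scene too. What is shaped like the dish_amber but purple is not meant. Of the things that look like the part that bears cup, take the one that is farthest from the robot's base at the start.

How it is judged:
By the outcome, as a careful person would: the job done as asked, in the order asked, and still so for the second after the job is handed in, with the robot touching nothing.
It also fails if it takes over 62 s, if anything falls off the work surface, if the arm or the gripper's body presses on something with over 40 N, if the wrist force passes 120 N, or if a joint passes its speed limit or range.

ROBOT

A 6-joint arm with a two-finger parallel gripper is mounted at the origin on the work surface. World frame = base frame: x ahead of the robot, y to its left, z up, the work surface at z = 0. Lengths are in m, angles in rad, forces in N, time in s.
With the tool pointing down it reaches from about 0.35 to 0.85 m from the base axis. Payload 8.1 kg.
Tool frame: the origin (TCP) lies on the mounting face of the last link; the fingertips stand 186 mm ahead of it and the grasp point (between the pads) lies 167 mm ahead of it (robot.finger_overhang is the distance from the TCP to the fingertips, in m); z points along the fingers, y is the line along which they close (so a half turn about z gives the same grasp; the last joint's range is limited). The gripper opens to 93 mm and grips with 3 to 60 N. Pads are 15 mm wide; open, the fingers measure 128 mm over their backs; the gripper's body (75 mm by 188 mm) begins 65 mm behind the grasp point.
Start: joints at [1.206, 0.13, 1.488, -0, 1.523, -0.085], TCP at [0.166, 0.577, 0.405] pointing down, gripper open.
Joint ranges: [-2.96, 2.96], [-0.89, 2.26], [0.02, 2.5], [-1.34, 4.48], [0, 2.73], [-2.66, 2.66]. Speed limits (rad/s): [2.39, 2.39, 2.79, 3.14, 3.14, 3.14].

INTERFACE

Orientations are given as a rotation vector (axis times angle).
In Python, from plant import readout, read_camera, get_calibration, job, robot gives the robot as it stands.
- The arm moves only by the shell command python3 -m handwheel 'ROWS' [FORCE]. ROWS is JSON, a list of rows, each a list of 5 numbers: the shift along the world's x, y, z in cm, then the turn about the world's z in rad, then the closure, from 0 (fully open) to 1 (shut). In form: [[tx, ty, tz, spin, gripper], ...]. A call has 1 to 10 rows; each row shifts and turns the commanded pose from where the row before left it; what a row does not reach is not made up. A row lasts 1/8 s, in which the tool goes at most 62.5 mm and 10.7 degrees, less where a joint would pass 70% of its speed; a pose out of reach is approached as far as the arm can. A call is refused whole if a number of a shift passes 6.25 or a number of a turn 0.188, either way. A call with a gripper value outside its range is refused whole. The fingers move at their own pace and stop on an object; FORCE is the grip in N (left out, the last holds). Time passes only in rows, so rows that do not move let the fingers close. It gives the time, the measured TCP pose, the force, the opening and the grip force at its end, in the units of the state.
- readout.read_state(): the state, without advancing time (a new reading comes with each control period).
- read_camera(name): name is "scene" or "top" or "wrist"; returns the picture (400x640x3 uint8, red, green, blue); there is no depth.
- get_calibration(name): a dict with "fovy" (degrees; the focal length in pixels is half the picture's height over the tangent of half this angle, whatever the lens; pixels are square), "cx", "cy" (the principal point, pixels), "pose" (4x4, takes a point from camera to world coordinates). Camera axes: x right, y down, z forward; pixel columns grow to the right and rows downward; lengths in m; the calibration is good to about 2 mm. A picture is of the moment at which its call begins: read the wrist's pose just before it. get_calibration takes no time and is no camera call; for the wrist camera it gives the pose at the moment of the call.
- job.close_job(): hands the job in; it is judged then, once.
The state is a dict: "t": time; "q": joint angles; "dq": joint speeds; "joint_torque": joint torques, N m; "tool_pos": TCP position; "orientation": TCP orientation; "force": force on the tool from outside, world axes, zero at the start; "wrist_torque": the same for the moment, N m; "opening": finger opening in m; "gripper_force": force on a finger pad.
Only numpy, scipy, OpenCV 4.12 (cv2) and the standard library are available. Lean on these libraries where they do the work, as an engineer would, in place of code of your own. Each camera call takes 0.05 s, during which the arm holds its last target. There are 200 camera calls.

## Working session

There is one attempt and no reset: what is moved stays moved. The work goes in short steps, Python scripts to look and compute and a shell command to move; the robot and the scene stay as the last step left them, time stands still between calls to the robot, and variables do not carry over. Pictures are saved under pics/ and viewed, at most 10 in all, crops included, and the job is handed in when it is done.

```bash
mkdir -p pics; python3 - <<'E'
from plant import readout, read_camera, get_calibration, robot
import cv2, numpy as np
for n in("scene","top"):
    im=read_camera(n); cv2.imwrite(f"pics/{n}0.png",im[:,:,::-1]); c=get_calibration(n); print(n,c["fovy"],c["cx"],c["cy"],np.round(c["pose"],3).tolist(), [k for k in c])
print(readout.read_state()["tool_pos"],readout.read_state()["t"])
E
```

```text
scene 46.826056308282396 314.94404128098796 201.3753116088715 [[-0.51, 0.492, -0.705, 1.32], [0.86, 0.277, -0.429, 0.568], [-0.015, -0.825, -0.564, 0.74], [0.0, 0.0, 0.0, 1.0]] ['fovy', 'cx', 'cy', 'pose']
top 54.983567934671775 319.45214632989394 193.63333040775584 [[-0.038, -0.978, 0.203, 0.253], [-0.999, 0.036, -0.014, 0.05], [0.006, -0.204, -0.979, 1.025], [0.0, 0.0, 0.0, 1.0]] ['fovy', 'cx', 'cy', 'pose']
[0.16561183 0.57647394 0.40377693] 0.1
```

View pics/scene0.png

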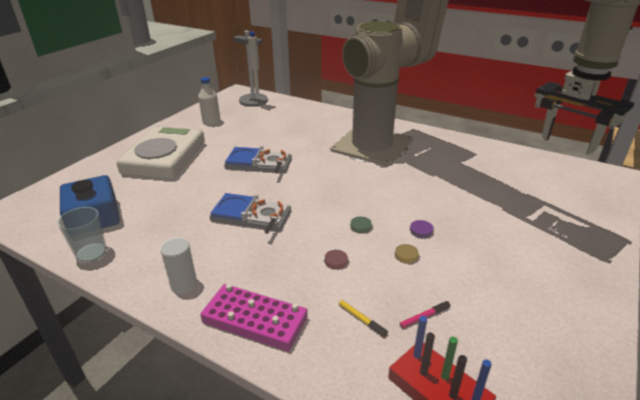

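View pics/top0.png

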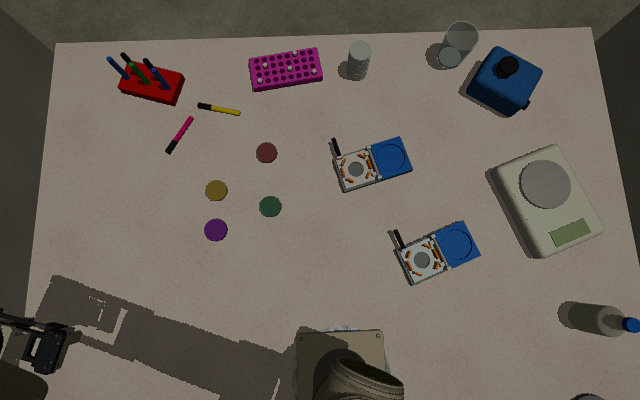

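The top view shows two yellow-amber or similar discs: amber at (216,190), purple at (216,230), red at (266,153), green at (270,206). There are two flip stations: far at (372,165) and near (437,252). In the scene view, amber is at (407,254) and the far station at (250,212). I choose the amber disc and the upper (farther) station.

```bash
cat > h.py <<'E'
from plant import readout, read_camera, get_calibration, robot
import cv2, numpy as np
def K(c): f=200/np.tan(np.radians(c["fovy"])/2); return f
def proj(c,P):
    P=np.atleast_2d(P); T=np.linalg.inv(c["pose"]); p=P@T[:3,:3].T+T[:3,3]; f=K(c)
    return np.c_[f*p[:,0]/p[:,2]+c["cx"], f*p[:,1]/p[:,2]+c["cy"]]
def ray(c,uv):
    f=K(c); d=np.array([(uv[0]-c["cx"])/f,(uv[1]-c["cy"])/f,1.]); T=np.array(c["pose"]); d=T[:3,:3]@d
    return T[:3,3],d/np.linalg.norm(d)
def plane(c,uv,z): o,d=ray(c,uv); return o+d*(z-o[2])/d[2]
def tri(obs):
    A=np.zeros((3,3));b=np.zeros(3)
    for c,uv in obs:
        o,d=ray(c,uv);M=np.eye(3)-np.outer(d,d);A+=M;b+=M@o
    return np.linalg.solve(A,b)
E
python3 - <<'E'
from h import *
C={n:get_calibration(n) for n in("scene","top")}
I={n:cv2.imread(f"pics/{n}0.png") for n in C}
def seg(n,uv,r,lo,hi):
    u,v=uv; h=cv2.cvtColor(I[n],cv2.COLOR_BGR2HSV)[v-r:v+r,u-r:u+r]
    m=cv2.inRange(h,lo,hi); ys,xs=np.nonzero(m); return np.array([xs.mean()+u-r,ys.mean()+v-r]),m
for nm,a,b in(("amber",(407,254),(216,190)),("red",(336,259),(266,153)),("green",(361,225),(270,206)),("purple",(422,229),(216,230))):
    pa,ma=seg("scene",a,16,(0,75,20),(180,255,255)); pb,mb=seg("top",b,16,(0,75,20),(180,255,255))
    print(nm,pa,ma.sum()//255,pb,mb.sum()//255,np.round(tri([(C["scene"],pa),(C["top"],pb)]),4))
for n,(u,v) in(("scene",(250,210)),("top",(372,165))):
    # orange comps
    h=cv2.cvtColor(I[n],cv2.COLOR_BGR2HSV)[v-40:v+40,u-50:u+50]
    for nm,lo,hi in(("or",(3,120,80),(22,255,255)),("blue",(100,130,40),(125,255,255)),("blk",(0,0,0),(180,255,35))):
        m=cv2.inRange(h,lo,hi);k,l,s,c=cv2.connectedComponentsWithStats(m)
        print(n,nm,[(int(s[i,4]),np.round(c[i]+[u-50,v-40],1).tolist()) for i in range(1,k) if s[i,4]>3])
A=[cv2.resize(I[n][v-32:v+32,u-52:u+52],None,fx=7,fy=7,interpolation=cv2.INTER_CUBIC)[:, :] for n,(u,v) in(("scene",(250,210)),("top",(372,165)))]
A=[cv2.resize(a,(640,290)) if 0 else cv2.resize(a,(470,290)) for a in A]
B=[cv2.resize(I[n][v-32:v+32,u-30:u+30],(272,290)) for n,(u,v) in(("scene",(407,245)),("top",(216,205)))]
cv2.imwrite("pics/crop.png",np.vstack([np.hstack([a,b]) for a,b in zip(A,B)]))
E
```

```text
amber [406.28774929 253.24216524] 351 [215.70410959 189.99452055] 365 [0.4847 0.3155 0.007 ]
red [335.7218543  259.08940397] 302 [266.33939394 152.13636364] 330 [0.587  0.1779 0.0066]
green [nan nan] 0 [270.10429448 206.12269939] 326 [nan nan nan]
purple [421.30801688 227.15611814] 237 [215.17487685 229.54679803] 406 [0.3767 0.3134 0.013 ]
scene or [(16, [261.2, 201.5]), (32, [253.8, 208.0]), (21, [280.3, 207.0]), (6, [273.3, 214.0])]
scene blue [(479, [232.1, 205.6])]
scene blk []
top or [(14, [362.4, 155.4]), (16, [343.5, 161.0]), (25, [369.2, 162.8]), (18, [342.4, 171.5]), (14, [368.4, 173.4]), (16, [350.0, 179.5])]
top blue [(1152, [390.6, 157.6])]
top blk [(67, [335.7, 146.8]), (26, [371.3, 162.9]), (4, [337.2, 174.5]), (5, [399.0, 174.4]), (5, [343.6, 191.4])]<stdin>:6: RuntimeWarning: Mean of empty slice.
  ret = ret.dtype.type(ret / rcount)
```

View pics/crop.png

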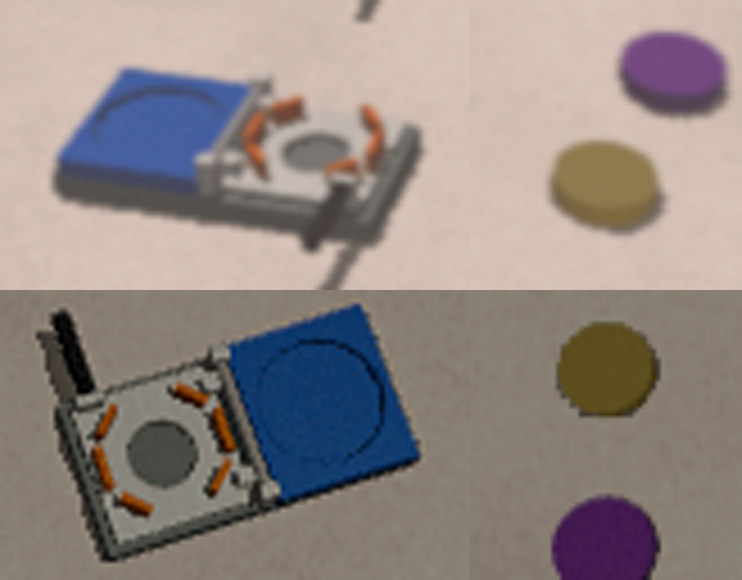

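The crop shows the amber dish clear of the purple one, and a station with orange cup walls. The cup's dark floor disc centre is at top (355.8,169.0) and scene (267.9,211.8), with the black handle on the upper left (top ~(336,147)). The nest circle is at top (391,157.7).

```bash
python3 - <<'E'
from h import *
s=get_calibration("scene");t=get_calibration("top")
r=lambda x:np.round(x,4)
cup=tri([(s,(267.9,211.8)),(t,(355.8,169.0))]);print("cup tri",r(cup))
cp=plane(t,(355.8,169.0),.024); ne=plane(t,(391,157.7),.03); wl=plane(t,(356,167.3),.036)
print("cup plane",r(cp),"scene",r(plane(s,(267.9,211.8),.024)),"walls",r(wl),"nest",r(ne),np.linalg.norm(ne-cp))
print("nest tri",r(tri([(s,(198+160*.2213,178+122*.2207)),(t,(391,157.7))])))
h=[plane(t,(320+a*.2213,133+(b-290)*.2207),.034) for a,b in((60,318),(88,388))];print("handle ends",r(h),r(np.linalg.norm(h[0]-h[1])),"mid",r(np.mean(h,0)))
d=(ne-cp)[:2];yaw=np.arctan2(d[1],d[0]);print("yaw nest dir",yaw,"handle dir",np.arctan2(*(h[0]-h[1])[1::-1]))
st=readout.read_state();print(r(st["tool_pos"]),r(st["orientation"]),st["opening"],r(st["q"]))
R=cv2.Rodrigues(np.array(st["orientation"]))[0];print("tool y",r(R[:,1]), "z",r(R[:,2]),np.arctan2(R[1,1],R[0,1]))
w=get_calibration("wrist");print(r(w["pose"]))
E
```

```text
cup tri [ 0.5253 -0.064   0.0212]
cup plane [ 0.5249 -0.0643  0.024 ] scene [ 0.5282 -0.0607  0.024 ] walls [ 0.5263 -0.0637  0.036 ] nest [ 0.5514 -0.1604  0.03  ] 0.09991282091392098
nest tri [ 0.5517 -0.1601  0.0269]
handle ends [[ 0.6081 -0.0068  0.034 ]
 [ 0.5638 -0.0215  0.034 ]] 0.0467 mid [ 0.5859 -0.0141  0.034 ]
yaw nest dir -1.3019076791764783 handle dir 0.32044283401484736
[0.1656 0.5765 0.4038] [-4.3810e-01 -3.1105e+00  2.6000e-03] 0.0929913333320822 [ 1.2056  0.1311  1.4892 -0.      1.523  -0.0854]
tool y [ 0.2762  0.9611 -0.0017] z [-6.0e-04 -1.6e-03 -1.0e+00] 1.2909794854100243
[[ 0.2769  0.9239  0.264   0.0912]
 [ 0.9609 -0.2656 -0.0781  0.5979]
 [-0.002   0.2753 -0.9614  0.3839]
 [ 0.      0.      0.      1.    ]]
```

```bash
python3 -m handwheel '[[3.2,-2.6,-1,0,0],[3.2,-2.6,-1,0,0],[3.2,-2.6,-1,0,0],[3.2,-2.6,-1,0,0],[3.2,-2.6,-1,0,0],[3.2,-2.6,-1,0,0],[3.2,-2.6,-1,0,0],[3.2,-2.6,-1,0,0],[3.2,-2.6,-1,0,0],[3.2,-2.6,-1,0,0]]' 20; python3 -m handwheel '[[0,0,0,0,0],[0,0,0,0,0]]'
cat > w.py <<'E'
from h import *
import sys
w=get_calibration("wrist"); im=read_camera("wrist"); cv2.imwrite(f"pics/{sys.argv[1]}.png",im[:,:,::-1])
st=readout.read_state(); R=cv2.Rodrigues(np.array(st["orientation"]))[0]
print("tcp",np.round(st["tool_pos"],4),"closing",round(np.arctan2(R[1,1],R[0,1]),3),"open",st["opening"],"F",np.round(st["force"],1),"t",st["t"])
np.savez(f"pics/{sys.argv[1]}.npz",**w)
E
cat > am.py <<'E'
from h import *
import sys
n=sys.argv[1]; w=dict(np.load(f"pics/{n}.npz")); im=cv2.imread(f"pics/{n}.png"); h=cv2.cvtColor(im,cv2.COLOR_BGR2HSV)
m=cv2.inRange(h,(18,100,40),(32,255,255)); k,l,s,c=cv2.connectedComponentsWithStats(m)
for i in np.argsort(-s[1:,4])[:3]+1:
    pts=cv2.findContours((l==i).astype(np.uint8),0,1)[0][0]; e=cv2.minAreaRect(pts)
    print(s[i],np.round(c[i],1),np.round(plane(w,c[i],.010),4))
E
python3 w.py w1; python3 am.py w1
```

```text
t: 1.35
tool_pos: [0.4864, 0.3156, 0.304]
orientation: [-0.438, -3.11, 0.001]
force: [-0.2, -0.4, 0.1]
opening: 0.093
gripper_force: 0.0
t: 1.6
tool_pos: [0.4854, 0.3168, 0.3044]
orientation: [-0.439, -3.11, 0.0]
force: [-0.8, 0.2, -0.5]
opening: 0.0931
gripper_force: 0.0
tcp [0.4851 0.3171 0.3047] closing 1.291 open 0.0932120785096287 F [-0.4  0.1 -0.1] t 1.65
[ 439  367  201   33 4391] [556.8 384.7] [0.7491 0.4961 0.01  ]
[ 288  162   63   63 3071] [319.1 193. ] [0.4818 0.316  0.01  ]
[ 101  286   40   68 1041] [115.8 321. ] [0.5512 0.0887 0.01  ]
```

View pics/w1.png

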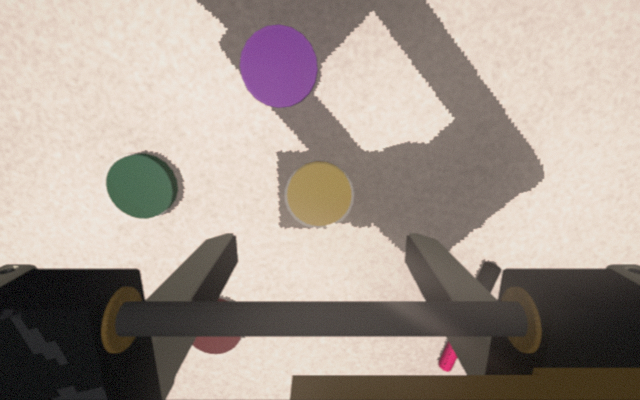

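The wrist view shows the amber dish at (319,193) between the open fingers, with purple (279,66) and green (141,186) clear of them. Its position agrees with the first measurement to within 4 mm, so I'm descending.

```bash
python3 -m handwheel '[[-0.3,-0.1,-3,0,0],[0,0,-3,0,0],[0,0,-3,0,0],[0,0,-1.5,0,0],[0,0,-1,0,0],[0,0,0,0,0]]'; python3 -m handwheel '[[0,0,0,0,0.5],[0,0,0,0,0.6],[0,0,0,0,0.6],[0,0,0,0,0.6],[0,0,0,0,0.6],[0,0,0,0,0.6]]' 15
```

```text
t: 2.4
tool_pos: [0.4825, 0.316, 0.1898]
orientation: [-0.437, -3.111, 0.0]
force: [0.4, 0.3, -0.2]
opening: 0.0936
gripper_force: 0.0
t: 3.15
tool_pos: [0.4828, 0.3157, 0.19]
orientation: [0.438, 3.111, 0.0]
force: [-0.1, 0.1, 3.1]
opening: 0.0594
gripper_force: 15.0
```

```bash
python3 -m handwheel '[[0,0,2,0,0.6],[0,0,4,0,0.6],[0,0,4,0,0.6],[0,0,2,0,0.6]]'; python3 -m handwheel '[[1.2,-3.6,0,-0.102,0.6],[1.2,-3.6,0,-0.102,0.6],[1.2,-3.6,0,-0.102,0.6],[1.2,-3.6,0,-0.102,0.6],[1.2,-3.6,0,-0.102,0.6],[1.2,-3.6,0,-0.102,0.6],[1.2,-3.6,0,-0.102,0.6],[1.2,-3.6,0,-0.102,0.6],[1.2,-3.6,0,-0.102,0.6],[1.0,-3.2,0,-0.102,0.6]]';python3 -m handwheel '[[0,0,0,0,0.6],[0,0,0,0,0.6]]'; python3 w.py w2
```

```text
t: 3.65
tool_pos: [0.4833, 0.316, 0.3136]
orientation: [0.437, 3.107, 0.004]
force: [0.3, -0.5, -0.7]
opening: 0.0598
gripper_force: 15.0
t: 4.9
tool_pos: [0.6007, -0.0417, 0.3094]
orientation: [-1.905, -2.497, 0.001]
force: [0.5, 1.2, 0.2]
opening: 0.0594
gripper_force: 15.0
t: 5.15
tool_pos: [0.6004, -0.04, 0.3093]
orientation: [-1.899, -2.501, 0.0]
force: [-0.1, 0.8, -1.1]
opening: 0.0594
gripper_force: 15.0
tcp [ 0.6004 -0.0396  0.3094] closing 0.272 open 0.059642716227042814 F [ 0.1  0.6 -1. ] t 5.2
```

View pics/w2.png

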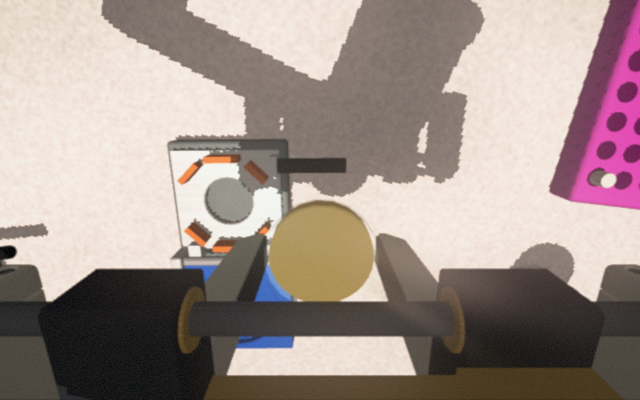

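The wrist view shows the cup's floor disc at (229,200), with its walls square to the fingers. The handle bar runs from (277,165) to (346,165), and the dish is held at (321,251).

```bash
python3 - <<'E'
from h import *
w=dict(np.load("pics/w2.npz")); im=cv2.imread("pics/w2.png"); g=im[160:240,190:270].max(2)
m=cv2.inRange(g,90,160); k,l,s,c=cv2.connectedComponentsWithStats(m); i=l[40,39]
cs=max(cv2.findContours((l==i).astype(np.uint8),0,1)[0],key=len); e=cv2.fitEllipse(cv2.convexHull(cs)); uv=np.array(e[0])+[190,160]
print(e,uv); r=lambda x:np.round(x,4)
st=readout.read_state(); p=np.array(st["tool_pos"])
cup=plane(w,uv,.024); print("cup",r(cup), "walls?")
t=get_calibration("top"); print("cup tri w/top",r(tri([(w,uv),(t,(355.8,169.0))])))
h=[plane(w,a,.036) for a in((277,165),(346,165))]; print("handle",r(h),r(np.linalg.norm(h[0]-h[1])),np.arctan2(*(h[1]-h[0])[1::-1]))
print("handle tri far end",r(tri([(w,(346,165)),(t,(320+60*.2213,133+28*.2207))])))
hs=cv2.cvtColor(im,cv2.COLOR_BGR2HSV); h2=cv2.inRange(hs,(5,150,120),(16,255,255)); h2[262:]=0
k,l,s,c=cv2.connectedComponentsWithStats(h2); print([(int(s[j,4]),np.round(c[j],0).tolist()) for j in range(1,k) if s[j,4]>10])
am=cv2.inRange(hs,(18,100,40),(32,255,255)); k,l,s,c=cv2.connectedComponentsWithStats(am); j=l[251,321]; print("dish",s[j],c[j],r(plane(w,c[j],p[2]-.190+.014)),"tcp",r(p))
E
```

```text
((48.71886444091797, 27.889820098876953), (54.71128463745117, 80.00263977050781), 40.38944625854492) [238.71886444 187.8898201 ]
cup [ 0.5305 -0.0494  0.024 ] walls?
cup tri w/top [ 0.5284 -0.0617  0.0018]
handle [[ 0.5579 -0.0194  0.036 ]
 [ 0.61   -0.0049  0.036 ]] 0.054 0.2715319210266603
handle tri far end [ 0.6116 -0.0071  0.0239]
[(178, [218.0, 159.0]), (143, [188.0, 174.0]), (36, [263.0, 230.0]), (133, [195.0, 236.0]), (105, [221.0, 248.0])]
dish [ 269  201  104  101 8138] [321.08650774 252.63062177] [ 0.599  -0.0375  0.1334] tcp [ 0.6004 -0.0396  0.3094]
```

```bash
python3 - <<'E'
from h import *
w=dict(np.load("pics/w2.npz")); t=get_calibration("top"); s=get_calibration("scene"); r=lambda x:np.round(x,4)
uv=(228.7,199.7); print("cup",r(plane(w,uv,.024)),"tri",r(tri([(w,uv),(t,(355.8,169.0))])),r(tri([(w,uv),(s,(267.9,211.8)),(t,(355.8,169.0))])))
ex=np.array([np.cos(.2715),np.sin(.2715),0]); ey=np.array([-ex[1],ex[0],0]); h=np.array([.584,-.0122,.034])
for n in (plane(w,uv,.024),): print("handle-cup in own frame",r([(h-n)@ex,(h-n)@ey]))
E
```

```text
cup [ 0.5244 -0.0618  0.024 ] tri [ 0.5247 -0.0634  0.0227] [ 0.5248 -0.0636  0.0212]
handle-cup in own frame [0.0707 0.0318]
```

```bash
python3 -m handwheel '[[-2.5,-0.8,0,0,0.6],[-2.5,-0.8,0,0,0.6],[-2.5,-0.85,-1,0,0.6],[0,0,-3,0,0.6],[0,0,-2.0,0,0.6],[0,0,0,0,0.6]]'; python3 -m handwheel '[[0,0,0,0,0.6],[0,0,0,0,0.6]]'; python3 w.py w3
```

```text
t: 5.95
tool_pos: [0.5245, -0.0636, 0.248]
orientation: [-1.896, -2.5, 0.002]
force: [-0.3, -0.6, -1.1]
opening: 0.0596
gripper_force: 15.0
t: 6.2
tool_pos: [0.5263, -0.0647, 0.2511]
orientation: [1.899, 2.5, 0.001]
force: [0.9, -0.2, 0.4]
opening: 0.0597
gripper_force: 15.0
tcp [ 0.5262 -0.0647  0.2509] closing 0.271 open 0.05983458956843901 F [-0.2 -0.2  0.2] t 6.25
```

View pics/w3.png

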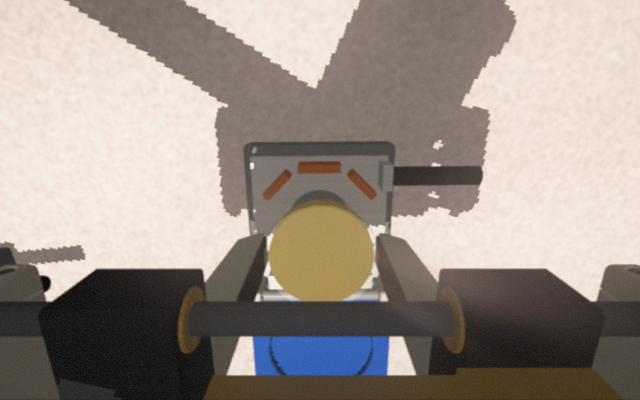

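The dish at (321,251) is centred on the walls: the middle wall is at (320,167) and the outer two at 277 and 362. Next I lower it and let go.

```bash
python3 -m handwheel '[[0,0,-1.5,0,0.6],[0,0,-1.4,0,0.6],[0,0,-0.7,0,0.6],[0,0,0,0,0.6],[0,0,0,0,0.6]]'; python3 -m handwheel '[[0,0,0,0,0.3],[0,0,0,0,0.2],[0,0,0,0,0.2],[0,0,0,0,0.2]]'
```

```text
t: 6.88
tool_pos: [0.5255, -0.0648, 0.2132]
orientation: [-1.901, -2.5, 0.0]
force: [0.7, -0.2, -0.6]
opening: 0.0595
gripper_force: 15.0
t: 7.38
tool_pos: [0.5257, -0.0648, 0.2138]
orientation: [1.901, 2.501, 0.0]
force: [0.4, -0.2, 0.5]
opening: 0.0746
gripper_force: 0.0
```

```bash
python3 -m handwheel '[[0,0,1.5,0,0.2],[0,0,3.5,0,0.2],[0,0,4,0,0.2],[0,0,0,0,0]]'; python3 -m handwheel '[[0.6,0.5,0,-0.157,0],[0.6,0.5,0,-0.157,0],[0.6,0.5,0,-0.157,0],[0.6,0.5,0,-0.157,0],[0.6,0.5,0,-0.157,0],[0.6,0.5,0,-0.157,0],[0.6,0.5,0,-0.157,0],[0.6,0.5,0,-0.157,0],[0.6,0.5,0,-0.157,0],[0.6,0.5,0,-0.157,0]]';python3 -m handwheel '[[0,0,0,0,0],[0,0,0,0,0]]'; python3 w.py w4
```

```text
t: 7.88
tool_pos: [0.5274, -0.0652, 0.3091]
orientation: [1.896, 2.495, 0.006]
force: [0.4, -0.3, -0.8]
opening: 0.0806
gripper_force: 0.0
t: 9.12
tool_pos: [0.5856, -0.0146, 0.3034]
orientation: [-3.114, -0.417, 0.001]
force: [-0.2, 0.4, -0.3]
opening: 0.0928
gripper_force: 0.0
t: 9.38
tool_pos: [0.5854, -0.0149, 0.3035]
orientation: [-3.112, -0.431, 0.001]
force: [-0.2, 0.2, 1.0]
opening: 0.0932
gripper_force: 0.0
tcp [ 0.5854 -0.015   0.3035] closing -1.296 open 0.09295102076033859 F [ 0.   1.2 -0.8] t 9.425
```

View pics/w4.png

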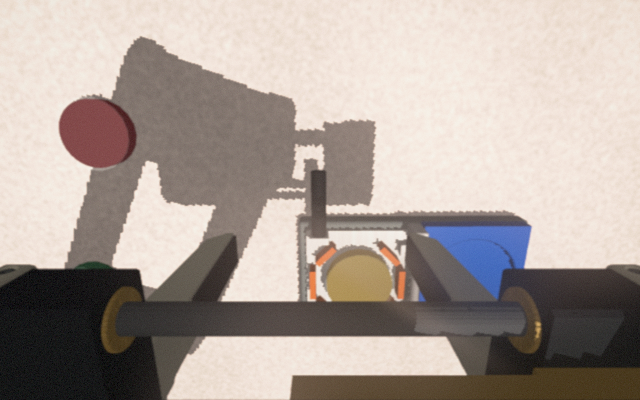

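The dish sits in the cup at (360,275), inside the orange walls. The bar runs from (318,171) to (318,236), between the fingers, which are centred at about column 320.

```bash
python3 - <<'E'
from h import *
w=dict(np.load("pics/w4.npz")); h=np.array([plane(w,a,.037) for a in((318.5,171),(318.5,236))]); print(np.round(h,4),np.linalg.norm(h[0]-h[1]),h.mean(0))
E
```

```text
[[ 0.6101 -0.0055  0.037 ]
 [ 0.5584 -0.0199  0.037 ]] 0.05366896166381205 [ 0.58427212 -0.01267455  0.037     ]
```

```bash
python3 -m handwheel '[[0,0.1,-3,0,0],[0,0,-3,0,0],[0,0,-2.5,0,0.3],[0,0,-1.6,0,0.5],[0,0,0,0,0.6]]'; python3 -m handwheel '[[0,0,0,0,0.9],[0,0,0,0,0.95],[0,0,0,0,0.95],[0,0,0,0,0.95],[0,0,0,0,0.95],[0,0,0,0,0.95]]' 15
```

```text
t: 10.05
tool_pos: [0.5849, -0.0139, 0.2015]
orientation: [-3.112, -0.427, 0.004]
force: [0.4, 0.0, -0.1]
opening: 0.0676
gripper_force: 0.0
t: 10.8
tool_pos: [0.5855, -0.0131, 0.2027]
orientation: [-3.111, -0.425, 0.001]
force: [-1.7, 4.8, 2.0]
opening: 0.0113
gripper_force: 15.0
```

```bash
python3 -m handwheel '[[0.02,-0.07,1.07,0,0.95],[0.06,-0.2,1.05,0,0.95],[0.09,-0.33,1.02,0,0.95],[0.13,-0.46,0.96,0,0.95],[0.16,-0.57,0.89,0,0.95],[0.19,-0.68,0.81,0,0.95]]'; python3 -m handwheel '[[0,0,0,0,0.95]]'
```

```text
t: 11.55
tool_pos: [0.5917, -0.0341, 0.2614]
orientation: [-3.106, -0.427, 0.002]
force: [-7.5, 17.8, 11.1]
opening: 0.0112
gripper_force: 15.0
t: 11.68
tool_pos: [0.5919, -0.0346, 0.2623]
orientation: [-3.107, -0.426, 0.001]
force: [-9.4, 15.5, 14.5]
opening: 0.0115
gripper_force: 15.0
```

```bash
python3 -m handwheel '[[-0.04,0.12,0.12,0,0.95],[0,0,0,0,0.95]]'
```

```text
t: 11.92
tool_pos: [0.5916, -0.0341, 0.2624]
orientation: [-3.11, -0.427, 0.0]
force: [-4.1, 9.0, 6.0]
opening: 0.0114
gripper_force: 15.0
```

```bash
python3 -m handwheel '[[0.2,-0.7,0.79,0,0.95],[0.24,-0.86,0.6,0,0.95],[0.26,-0.93,0.47,0,0.95],[0.27,-0.98,0.35,0,0.95]]'; python3 -m handwheel '[[0,0,0,0,0.95]]'
```

```text
t: 12.42
tool_pos: [0.6017, -0.0696, 0.285]
orientation: [-3.111, -0.427, -0.001]
force: [0.1, 5.1, 3.9]
opening: 0.0116
gripper_force: 15.0
t: 12.55
tool_pos: [0.6019, -0.0705, 0.2852]
orientation: [-3.113, -0.425, -0.002]
force: [-3.3, 2.5, 7.4]
opening: 0.0115
gripper_force: 15.0
```

Forces are small now, so I continue through upright and on.

```bash
python3 -m handwheel '[[0.28,-1.01,0.25,0,0.95],[0.29,-1.03,0.12,0,0.95],[0.29,-1.03,-0.07,0,0.95],[0.28,-1.01,-0.21,0,0.95]]'; python3 -m handwheel '[[0,0,0,0,0.95]]'; python3 w.py w5
```

```text
t: 13.05
tool_pos: [0.6131, -0.112, 0.2847]
orientation: [3.113, 0.425, 0.0]
force: [0.4, 2.7, 0.4]
opening: 0.0114
gripper_force: 15.0
t: 13.18
tool_pos: [0.6131, -0.1125, 0.2846]
orientation: [3.112, 0.424, 0.0]
force: [1.4, 0.3, 1.6]
opening: 0.0116
gripper_force: 15.0
tcp [ 0.613  -0.1121  0.2847] closing -1.3 open 0.011473537860528918 F [ 4.1 -0.4  0.4] t 13.225
```

```bash
python3 -m handwheel '[[0.27,-0.98,-0.35,0,0.95],[0.26,-0.93,-0.47,0,0.95],[0,0,0,0,0.95],[0,0,0,0,0.95]]'; python3 -m handwheel '[[0.24,-0.86,-0.6,0,0.95],[0.22,-0.78,-0.71,0,0.95],[0,0,0,0,0.95]]'; python3 w.py w6
```

```text
t: 13.72
tool_pos: [0.6181, -0.1305, 0.2763]
orientation: [3.113, 0.425, -0.001]
force: [1.8, 0.5, -1.4]
opening: 0.0119
gripper_force: 15.0
t: 14.1
tool_pos: [0.6228, -0.1475, 0.2627]
orientation: [3.113, 0.424, -0.001]
force: [1.8, -0.3, -0.5]
opening: 0.0114
gripper_force: 15.0
tcp [ 0.6227 -0.1472  0.263 ] closing -1.3 open 0.011501294138567842 F [ 1.2 -0.2 -1.4] t 14.15
```

View pics/w6.png

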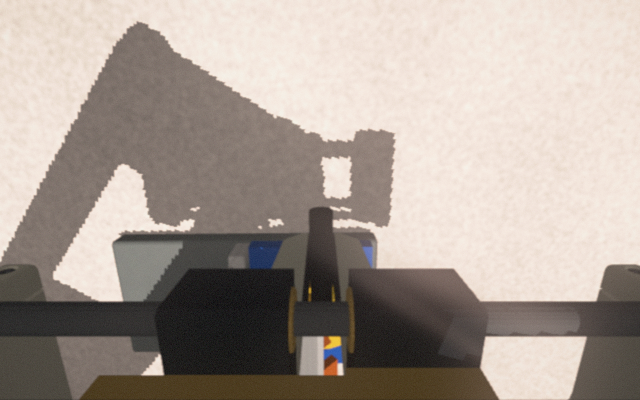

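The bar at (321,240) is still in the fingers and the plate is tilted past upright. A patch of amber shows at (332,343), beside the orange walls. I swing it the rest of the way.

```bash
python3 -m handwheel '[[0.19,-0.68,-0.81,0,0.95],[0.16,-0.57,-0.89,0,0.95],[0.13,-0.46,-0.96,0,0.95],[0,0,0,0,0.95]]'; python3 -m handwheel '[[0.09,-0.33,-1.02,0,0.95],[0.06,-0.2,-1.05,0,0.95],[0,0,0,0,0.95]]'; python3 -m handwheel '[[0.02,-0.07,-1.07,0,0.95],[0,0,0,0,0.95]]'
```

```text
t: 14.65
tool_pos: [0.6276, -0.1643, 0.2359]
orientation: [3.113, 0.425, -0.0]
force: [1.2, -0.7, -1.7]
opening: 0.0113
gripper_force: 15.0
t: 15.02
tool_pos: [0.6291, -0.1695, 0.2153]
orientation: [3.112, 0.425, -0.0]
force: [1.9, -2.7, -0.7]
opening: 0.0117
gripper_force: 15.0
t: 15.28
tool_pos: [0.6301, -0.1697, 0.207]
orientation: [3.112, 0.426, 0.004]
force: [-0.4, 1.0, 6.4]
opening: 0.0113
gripper_force: 15.0
```

```bash
python3 -m handwheel '[[0,0,-0.2,0,0.95],[0,0,0,0,0.95]]';python3 -m handwheel '[[0,0,-0.2,0,0.95],[0,0,0,0,0.95]]'
```

```text
t: 15.52
tool_pos: [0.6303, -0.1696, 0.2062]
orientation: [3.112, 0.426, 0.005]
force: [-5.7, 1.9, 15.8]
opening: 0.0115
gripper_force: 15.0
t: 15.78
tool_pos: [0.6306, -0.1695, 0.2049]
orientation: [3.112, 0.426, 0.006]
force: [-5.0, 3.9, 17.1]
opening: 0.0116
gripper_force: 15.0
```

It has met a stop. I release, lift straight up and look.

```bash
python3 -m handwheel '[[0,0,0.2,0,0.6],[0,0,0,0,0.5],[0,0,0,0,0.4],[0,0,0,0,0.4]]'; python3 -m handwheel '[[0,0,2,0,0.4],[0,0,4,0,0.4],[0,0,4,0,0.4],[2,3,4,0,0.2],[2,4,2,0,0.2],[2,4,0,0,0.2],[0,0,0,0,0.2],[0,0,0,0,0.2]]'
python3 - <<'E'
from h import *
A=[]
for n,(u,v) in(("scene",(250,210)),("top",(372,165))):
    im=read_camera(n)[:,:,::-1]; cv2.imwrite(f"pics/{n}9.png",im); A.append(cv2.resize(im[v-32:v+32,u-52:u+52],(470,290),interpolation=cv2.INTER_CUBIC))
w=read_camera("wrist")[:,:,::-1]
cv2.imwrite("pics/end.png",np.hstack([np.vstack(A),np.vstack([cv2.resize(w,(320,200)),cv2.resize(cv2.imread("pics/top9.png"),(320,200)),np.zeros((180,320,3),np.uint8)])]))
t=get_calibration("top");s=get_calibration("scene")
n=np.array([.5514,-.1604,.025]); print("nest in top/scene",proj(t,n),proj(s,n))
E
```

```text
t: 16.27
tool_pos: [0.6291, -0.1698, 0.2031]
orientation: [-3.112, -0.426, 0.001]
force: [0.6, 0.6, -1.0]
opening: 0.0471
gripper_force: 0.0
t: 17.27
tool_pos: [0.6891, -0.06, 0.3644]
orientation: [3.112, 0.426, 0.0]
force: [-0.1, -0.4, -0.5]
opening: 0.0742
gripper_force: 0.0
nest in top/scene [[390.64325432 158.25032964]] [[233.04565408 205.31826041]]
```

View pics/end.png

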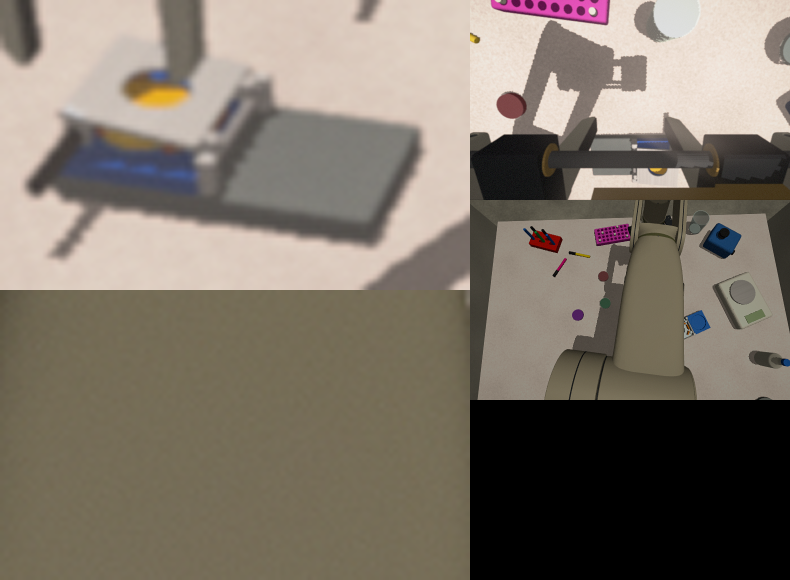

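The scene crop shows the plate over the nest, with amber visible through its hole and underneath, and nothing lying outside. I clear the arm to check that the plate is fully seated.

```bash
python3 -m handwheel '[[-1,5,0,0,0.2],[-1,5,0,0,0.2],[-1,5,0,0,0.2],[-1,5,0,0,0.2],[-1,5,0,0,0.2],[-1,5,0,0,0.2],[-1,5,0,0,0.2],[0,0,0,0,0.2],[0,0,0,0,0.2]]'
python3 - <<'E'
from h import *
A=[]
for n,(u,v) in(("scene",(250,205)),("top",(372,160))):
    im=read_camera(n)[:,:,::-1]; cv2.imwrite(f"pics/{n}10.png",im); A.append(cv2.resize(im[v-32:v+32,u-52:u+52],(480,295),interpolation=cv2.INTER_CUBIC))
cv2.imwrite("pics/end2.png",np.hstack([np.vstack(A),np.vstack([cv2.resize(cv2.imread(f"pics/{n}10.png")[60:320,120:500],(310,295)) for n in("scene","top")])]))
E
```

```text
t: 18.55
tool_pos: [0.6195, 0.2892, 0.3636]
orientation: [3.112, 0.425, -0.0]
force: [-0.5, 0.2, 0.1]
opening: 0.0746
gripper_force: 0.0
```

View pics/end2.png

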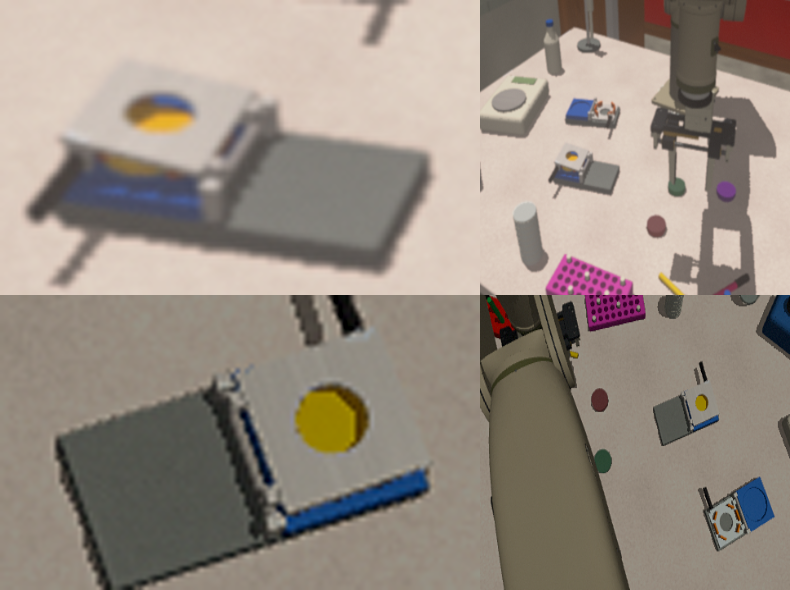

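The top crop shows the plate over the nest, with amber visible through the hole at (332,418). In the scene crop, the hole is at (159,112) and the plate corners at (62,138), (125,62), (262,95) and (205,172). I triangulate these to find the plate's height and tilt.

```bash
python3 - <<'E'
from h import *
s=get_calibration("scene");t=get_calibration("top")
S=lambda a,b:(198+a*104/480,173+b*64/295); T=lambda a,b:(320+a*104/480,128+(b-295)*64/295)
N=np.array([.5517,-.1608]);ey=np.array([-.2682,.9634]);ex=np.array([.9634,.2682])
def own(p): return np.round(np.r_[(p[:2]-N)@ex,(p[:2]-N)@ey,p[2]]*1000,1)
for n,a,b in(("outer handle",(62,138),(372,335)),("outer far",(125,62),(428,468)),("hinge far",(262,95),(283,515)),("hinge near",(205,172),(238,375)),("hole",(159,112),(332,418))):
    print(n,own(tri([(s,S(*a)),(t,T(*b))])))
# predicted pictures for fully-over plate top (z 46-48) corners and 15 deg short
for ang in(180,170,160):
    P=[]
    for x,r in((43,92),(-43,92),(0,50)):
        a=np.radians(180-ang); y=50-r*np.cos(a)+14*np.sin(a); z=34+r*np.sin(a)+14*np.cos(a)
        P.append(np.r_[N+(x*ex+y*ey)/1000,z/1000])
    q=proj(s,np.array(P)); print(ang,np.round((q-[198,173])*[480/104,295/64]).tolist())
# handle: dark pixels
for n,(u0,u1,v0,v1) in(("scene",(200,216,200,225)),("top",(385,405,110,140))):
    im=cv2.imread(f"pics/{n}10.png")[v0:v1,u0:u1].max(2); m=(im<(75 if n=="scene" else 25)); ys,xs=np.nonzero(m); print(n,len(xs),list(zip((xs+u0).tolist(),(ys+v0).tolist()))[::4])
E
```

```text
outer handle [ 41.8 -38.1  54.2]
outer far [-43.3 -39.4  53.4]
hinge far [-42.7  47.2  43.7]
hinge near [43.2 45.6 46.8]
hole [ 1.4  2.3 52.8]
180 [[58.0, 148.0], [121.0, 69.0], [156.0, 117.0]]
170 [[60.0, 126.0], [123.0, 48.0], [160.0, 105.0]]
160 [[67.0, 106.0], [130.0, 28.0], [166.0, 95.0]]
scene 10 [(214, 208), (211, 212), (208, 217)]
top 58 [(389, 120), (390, 121), (391, 122), (392, 123), (392, 124), (393, 125), (394, 126), (394, 127), (395, 128), (395, 129), (393, 131), (393, 132), (394, 133), (394, 134), (395, 135)]
```

The plate's outer edge is about 8 mm higher than its hinge edge, roughly 6° short, so the dish may not be seated. I go over the hole and measure how the dish lies.

```bash
python3 -m handwheel '[[-0.7,-4.5,-0.3,0,0.2],[-0.7,-4.5,-0.3,0,0.2],[-0.7,-4.5,-0.3,0,0.2],[-0.7,-4.5,-0.3,0,0.2],[-0.7,-4.5,-0.3,0,0.2],[-0.7,-4.5,-0.3,0,0.2],[-0.7,-4.5,-0.3,0,0.2],[-0.7,-4.5,-0.3,0,0.2],[-0.7,-4.5,-0.3,0,0.2],[-0.5,-4.5,-0.3,0,0.2]]'; python3 -m handwheel '[[0,0,0,0,0.2],[0,0,0,0,0.2]]'; python3 w.py v1
cat > hole.py <<'E'
from h import *
import sys
n=sys.argv[1]; w=dict(np.load(f"pics/{n}.npz")); im=cv2.imread(f"pics/{n}.png"); hs=cv2.cvtColor(im,cv2.COLOR_BGR2HSV)
print(proj(w,[.5517,-.1608,.045]))
for y in range(100,300,6):
    r=""
    for x in range(215,425,4):
        h,s,v=map(int,hs[y,x]); r+=("a" if 15<h<35 and s>110 and v>50 else "o" if h<15 and s>130 and v>60 else "B" if 95<h<130 and s>100 else "#" if v<60 else "." if v>180 else "-")
    print(y,r)
E
python3 hole.py v1
```

```text
t: 19.9
tool_pos: [0.5502, -0.1628, 0.3338]
orientation: [3.113, 0.422, 0.0]
force: [0.7, 0.2, -0.3]
opening: 0.0746
gripper_force: 0.0
t: 20.15
tool_pos: [0.5509, -0.1606, 0.3337]
orientation: [-3.113, -0.422, -0.0]
force: [0.3, 0.4, 0.6]
opening: 0.0745
gripper_force: 0.0
tcp [ 0.5511 -0.1598  0.3338] closing -1.3 open 0.0741232134121538 F [-0.6  0.5 -0.1] t 20.2
[[322.1728351  195.57182403]]
100 ------------...................---.---...............
106 --------------.................---.---...............
112 -----------------..............-------...............
118 -------------------.....-.-.----------...............
124 ---------------------.----------------...............
130 ---------------------------------------..............
136 --------------BBBB----------------------.............
142 ---------------B--BB--------------------.............
148 ----------------------------------------.............
154 ---------------------.....--------------.............
160 ---------------------.....--------------.............
166 ---------------------.....--------------.............
172 --
[... 569 characters left out ...]
....
232 ------------...........................-.............
238 -..-------..................................------...
244 ..-------#..................................--------.
250 --------##..................................---------
256 -------#--..................................---------
262 ------#---..................................---------
268 -----###--..................................---------
274 ----####-....................................--------
280 ---#####......................................-------
286 ---####-......................................-------
292 --#####........................................------
298 -#####..........................................-----
```

```bash
python3 - <<'E'
import cv2
im=cv2.imread("pics/v1.png"); hs=cv2.cvtColor(im,cv2.COLOR_BGR2HSV)
for y in(184,196,208): print(y,[(x,*map(int,hs[y,x])) for x in range(292,358,3)])
print([(y,*map(int,hs[y,318])) for y in range(168,224,3)])
h=im[100:260,200:440]; print("plate edges row 196:",[(x,int(im[196,x].max())) for x in range(236,296,4)],[(x,int(im[196,x].max())) for x in range(350,440,4)])
for y in (140,150,160,226): print(y,[(x,*map(int,hs[y,x])) for x in range(240,440,10)])
E
```

```text
184 [(292, 14, 27, 122), (295, 12, 24, 188), (298, 130, 6, 135), (301, 22, 170, 224), (304, 22, 168, 207), (307, 21, 161, 187), (310, 24, 171, 233), (313, 19, 157, 151), (316, 18, 156, 142), (319, 18, 158, 144), (322, 18, 153, 148), (325, 18, 149, 151), (328, 18, 152, 149), (331, 18, 152, 148), (334, 18, 149, 151), (337, 16, 117, 144), (340, 15, 35, 130), (343, 16, 29, 130), (346, 13, 35, 131), (349, 8, 30, 135), (352, 18, 32, 136), (355, 12, 26, 129)]
196 [(292, 15, 26, 138), (295, 114, 84, 122), (298, 17, 91, 134), (301, 21, 159, 184), (304, 18, 150, 151), (307, 19, 152, 154), (310, 21, 160, 196), (313, 21, 159, 207), (316, 18, 143, 146), (319, 18, 149, 147), (322, 18, 147, 149), (325, 18, 147, 146), (328, 18, 150, 148), (331, 17, 144, 150), (334, 18, 137, 153), (337, 17, 139, 149), (340, 18, 148, 150), (343, 14, 50, 137), (346, 15, 30, 136), (349, 12, 28, 137), (352, 12, 32, 135), (355, 12, 29, 132)]
208 [(292, 15, 27, 152), (295, 15, 34, 134), (298, 130, 29, 105), (301, 0, 12, 131), (304, 25, 155, 239), (307, 25, 156, 242), (310, 25, 158, 241), (313, 25, 157, 239), (316, 20, 143,
[... 2058 characters left out ...]
0, 14, 30, 126), (300, 15, 20, 232), (310, 13, 15, 239), (320, 15, 28, 127), (330, 10, 29, 133), (340, 11, 30, 134), (350, 9, 30, 138), (360, 12, 35, 133), (370, 12, 30, 143), (380, 13, 22, 243), (390, 12, 24, 244), (400, 12, 23, 244), (410, 13, 25, 243), (420, 13, 22, 244), (430, 13, 22, 245)]
226 [(240, 30, 16, 142), (250, 23, 16, 141), (260, 18, 25, 103), (270, 17, 21, 228), (280, 17, 20, 226), (290, 15, 20, 230), (300, 15, 20, 232), (310, 11, 18, 233), (320, 13, 17, 235), (330, 13, 17, 235), (340, 12, 18, 235), (350, 13, 17, 240), (360, 15, 17, 237), (370, 14, 28, 193), (380, 14, 22, 244), (390, 14, 20, 245), (400, 14, 21, 245), (410, 10, 24, 244), (420, 14, 24, 244), (430, 14, 22, 245)]
```

```bash
python3 -m handwheel '[[4,-0.5,0,0,1],[3.9,-0.5,0,0,1],[0,0,-3,0,1],[0,0,-3,0,1],[0,0,-2.5,0,1],[0,0,0,0,1],[0,0,0,0,1]]' 5; python3 -m handwheel '[[0,0,-0.5,0,1],[0,0,0,0,1]]'; python3 -m handwheel '[[0,0,-0.5,0,1],[0,0,0,0,1]]';python3 -m handwheel '[[0,0,-0.5,0,1],[0,0,0,0,1]]'
```

```text
t: 21.08
tool_pos: [0.6308, -0.1692, 0.2499]
orientation: [3.112, 0.427, 0.002]
force: [0.9, -0.1, 0.6]
opening: 0.0089
gripper_force: 0.0
t: 21.32
tool_pos: [0.6304, -0.1698, 0.2442]
orientation: [3.112, 0.426, 0.001]
force: [0.2, -0.5, -0.0]
opening: 0.0007
gripper_force: 0.0
t: 21.58
tool_pos: [0.63, -0.1698, 0.2381]
orientation: [-3.112, -0.425, 0.001]
force: [-0.3, -0.5, 0.0]
opening: 0.0003
gripper_force: 0.0
t: 21.82
tool_pos: [0.6306, -0.17, 0.2358]
orientation: [3.112, 0.425, 0.001]
force: [-7.7, 2.2, 14.2]
opening: 0.0005
gripper_force: 7.3
```

Contact with the bar's top comes at a fingertip height of about 50 mm, where 40 mm means seated. So the plate is about 7° short and propped on the dish. I regrip the bar, lift to free the dish, and see.

```bash
python3 -m handwheel '[[0,0,2.5,0,0.6],[0,0,0,0,0.4],[0,0,0,0,0.4],[0,0,-2.4,0,0.4],[0,0,-2.4,0,0.4],[0,0,0,0,0.7],[0,0,0,0,0.95],[0,0,0,0,0.95],[0,0,0,0,0.95]]' 20; python3 -m handwheel '[[-0.06,0.21,1.12,0,0.95],[-0.09,0.33,1.02,0,0.95],[-0.13,0.46,0.96,0,0.95],[-0.16,0.57,0.89,0,0.95],[-0.19,0.68,0.81,0,0.95],[0,0,0,0,0.95],[0,0,0,0,0.95]]'; python3 w.py v2
```

```text
t: 22.95
tool_pos: [0.6307, -0.17, 0.2118]
orientation: [3.112, 0.426, 0.002]
force: [0.1, -0.0, -0.4]
opening: 0.0151
gripper_force: 0.0
t: 23.82
tool_pos: [0.6241, -0.1488, 0.2614]
orientation: [3.109, 0.424, 0.003]
force: [-3.9, -9.7, 7.4]
opening: 0.0111
gripper_force: 20.0
tcp [ 0.6241 -0.1488  0.2614] closing -1.3 open 0.011476644873226327 F [-3.3 -8.5  7.5] t 23.875
```

```bash
cat > sc.py <<'E'
from h import *
import sys
s=get_calibration("scene"); im=read_camera("scene")[:,:,::-1]; cv2.imwrite(f"pics/{sys.argv[1]}.png",im); hs=cv2.cvtColor(im,cv2.COLOR_BGR2HSV)
N=np.array([.5517,-.1608]);ey=np.array([-.2682,.9634]);ex=np.array([.9634,.2682])
a=np.linspace(0,2*np.pi,60); ring=lambda r,z:proj(s,np.c_[N+r*(np.outer(np.cos(a),ex)+np.outer(np.sin(a),ey)),np.full(60,z)])
b=lambda q:np.round([q[:,0].min(),q[:,0].max(),q[:,1].min(),q[:,1].max()],1)
print("seated dish bounds top",b(ring(.028,.041)),"bottom",b(ring(.030,.025)))
for y in range(184,232):
    r=""
    for x in range(200,300):
        h,sa,v=map(int,hs[y,x]); r+=("a" if 15<h<35 and sa>95 and v>40 else "o" if h<=15 and sa>120 and v>50 else "B" if 95<h<130 and sa>90 else "#" if v<75 else "." if v>165 else "-")
    print(y,r)
E
python3 sc.py s1
```

```text
seated dish bounds top [221.7 242.6 194.8 206.4] bottom [221.7 243.9 199.2 211.8]
184 ...-------------------------------------------......................................................
185 ...-------#---------------------..-------------.....................................................
186 ...-------#--------------------....-------------....................................................
187 ...------##--------------------.....---...-------...................................................
188 ....------##-------------------............-------..................................................
189 ....------##-------------.-----.............-------.................................................
190 ....------##------------...----.............---------...............................................
191 ....------##------------...-----.............---------..............................................
192 .....-----##------------....----..............---------.............................................
193 .....-----##---------------------.............---------..............
[... 3321 characters left out ...]
------------------------------------------------------................
226 .-----------------------------------------------------------------------------------................
227 ---------------...----------------..------------------------------------------------................
228 -----------------------------------------------------------------------------------.................
229 ----------.....--------------------------------------------------------------------.................
230 ----------.......-------------------------------------------....-------------------.................
231 ---------........-----------------------------------------....-........-----------..................
```

The dish looks flat in the nest but about 8 mm too far out. An outer wall resting on its lid edge matches the 7° tilt. I swing the empty flipper back, centre the dish in the nest, then swing over again.

```bash
python3 -m handwheel '[[-0.19,0.68,0.81,0,0.95],[-0.24,0.86,0.6,0,0.95],[-0.26,0.93,0.47,0,0.95],[-0.27,0.98,0.35,0,0.95],[-0.28,1.01,0.21,0,0.95],[-0.29,1.03,0.07,0,0.95],[0,0,0,0,0.95]]'; python3 -m handwheel '[[-0.29,1.03,-0.07,0,0.95],[-0.28,1.01,-0.21,0,0.95],[-0.27,0.98,-0.35,0,0.95],[-0.26,0.93,-0.47,0,0.95],[0,0,0,0,0.95]]'
```

```text
t: 24.8
tool_pos: [0.6088, -0.0918, 0.2863]
orientation: [3.112, 0.427, 0.003]
force: [-4.5, -1.5, 8.0]
opening: 0.011
gripper_force: 20.0
t: 25.42
tool_pos: [0.5975, -0.0515, 0.2723]
orientation: [-3.111, -0.427, -0.0]
force: [0.3, 3.2, 1.7]
opening: 0.0111
gripper_force: 20.0
```

```bash
python3 -m handwheel '[[-0.24,0.86,-0.6,0,0.95],[-0.22,0.78,-0.71,0,0.95],[-0.19,0.68,-0.81,0,0.95],[-0.16,0.57,-0.89,0,0.95],[-0.13,0.46,-0.96,0,0.95],[0,0,0,0,0.95]]'; python3 -m handwheel '[[-0.09,0.33,-1.02,0,0.95],[-0.06,0.2,-1.05,0,0.95],[-0.02,0.07,-1.07,0,0.95],[0,0,0,0,0.95]]'
```

```text
t: 26.18
tool_pos: [0.5882, -0.0189, 0.2316]
orientation: [-3.112, -0.426, 0.0]
force: [4.4, 1.1, -2.1]
opening: 0.011
gripper_force: 20.0
t: 26.68
tool_pos: [0.5864, -0.0127, 0.1999]
orientation: [-3.111, -0.426, 0.001]
force: [5.1, 5.8, -1.4]
opening: 0.0116
gripper_force: 20.0
```

```bash
python3 -m handwheel '[[0,0,0,0,0.6],[0,0,0,0,0.5],[0,0,0,0,0.4],[0,0,2,0,0.4],[0,0,4,0,0.3],[0,0,4,0,0.2]]'; python3 -m handwheel '[[-0.35,-1.48,0.3,0.157,0.1],[-0.35,-1.48,0.3,0.157,0.1],[-0.35,-1.48,0.3,0.157,0.1],[-0.35,-1.48,0.3,0.157,0.1],[-0.35,-1.48,0.3,0.157,0.1],[-0.35,-1.48,0.3,0.157,0.1],[-0.35,-1.48,0.3,0.157,0.1],[-0.35,-1.48,0.3,0.157,0.1],[-0.35,-1.48,0.3,0.157,0.1],[-0.35,-1.48,0.3,0.157,0.1]]'; python3 -m handwheel '[[0,0,0,0,0.1],[0,0,0,0,0.1]]'; python3 w.py v3; python3 am.py v3; cat > q.py <<'E'
from h import *
import sys
n=sys.argv[1]; w=dict(np.load(f"pics/{n}.npz")); im=cv2.imread(f"pics/{n}.png"); hs=cv2.cvtColor(im,cv2.COLOR_BGR2HSV)
m=cv2.inRange(hs,(14,95,40),(35,255,255)); k,l,s,c=cv2.connectedComponentsWithStats(m)
N=np.array([.5517,-.1608]);ey=np.array([-.2682,.9634]);ex=np.array([.9634,.2682])
p0=proj(w,[*N,.041])[0]
j=min([i for i in range(1,k) if s[i,4]>800],key=lambda i:np.hypot(*(c[i]-p0)))
e=cv2.fitEllipse(cv2.convexHull(max(cv2.findContours((l==j).astype(np.uint8),0,1)[0],key=len))); print("amber",s[j],np.round(c[j],1),e)
p=plane(w,e[0],.041); print("dish",np.round(p,4),"own",np.round([(p[:2]-N)@ex*1000,(p[:2]-N)@ey*1000],1))
b=cv2.inRange(hs,(95,90,40),(130,255,255)); k,l,s,c=cv2.connectedComponentsWithStats(b); i=1+s[1:,4].argmax(); r=cv2.minAreaRect(max(cv2.findContours((l==i).astype(np.uint8),0,1)[0],key=len)); print("blue",s[i],r,"own",[np.round([(plane(w,q,.030)[:2]-N)@ex*1000,(plane(w,q,.030)[:2]-N)@ey*1000]).tolist() for q in cv2.boxPoints(r)])
for y in range(96,300,6):
    rr=""
    for x in range(200,440,4):
        h,sa,v=map(int,hs[y,x]); rr+=("a" if 14<h<35 and sa>95 and v>40 else "o" if h<=14 and sa>120 and v>60 else "B" if 95<h<130 and sa>90 else "#" if v<60 else "." if v>180 else "-")
    print(y,rr)
E
python3 q.py v3
```

```text
t: 27.42
tool_pos: [0.5865, -0.0135, 0.3042]
orientation: [3.112, 0.425, 0.001]
force: [1.2, 0.5, 0.8]
opening: 0.0665
gripper_force: 0.0
t: 28.68
tool_pos: [0.5515, -0.162, 0.3336]
orientation: [1.894, 2.505, 0.001]
force: [-0.2, 0.0, -0.0]
opening: 0.0838
gripper_force: 0.0
t: 28.92
tool_pos: [0.5517, -0.1611, 0.3324]
orientation: [1.905, 2.497, 0.001]
force: [0.2, -0.8, -0.2]
opening: 0.0836
gripper_force: 0.0
tcp [ 0.5517 -0.1609  0.3321] closing 0.268 open 0.08355108136829034 F [ 0.6  0.3 -0.2] t 28.975
[ 344  367  296   33 5535] [532.  385.3] [ 0.8473 -0.3235  0.01  ]
[ 292  170   63   63 3096] [323.1 201.6] [ 0.5568 -0.174   0.01  ]
[122 287  38  67 935] [135.5 321.8] [ 0.3974 -0.358   0.01  ]
amber [ 292  170   63   63 3113] [323.1 201.5] ((323.1221008300781, 201.5181121826172), (62.597599029541016, 63.11495590209961), 73.83490753173828)
dish [ 0.5542 -0.165   0.041 ] own [ 1.2 -4.7]
blue [ 266  141  114   95 4774] ((322.5, 188.0), (94.0, 113.0), 90.0) own [[-47.0, 46.0], [49.0, 46.0], [53.0, -41.0], [-52.0, -40.0]]
96 .............---------------------------o----------------
[... 1448 characters left out ...]
-.......BBBBBBBB.B...-......BBBBBB.......--.......
240 ....--------......................................--------..
246 ..----------......................................---------.
252 .-----------......................................----------
258 --------#---......................................----------
264 ------------......................................----------
270 ------#----.......................................----------
276 ------####.........................................---------
282 ----####--..........................................--------
288 ---#####-............................................-------
294 --######.............................................-------
```

The dish is flat in the nest, about 7 mm outward of centre. I grip it across x and slide it to the centre.

```bash
python3 -m handwheel '[[0.29,-0.62,-3,0,0],[0,0,-3,0,0],[0,0,-2.8,0,0],[0,0,-1.5,0,0],[0,0,-1,0,0],[0,0,0,0,0],[0,0,0,0,0]]' 12; python3 -m handwheel '[[0,0,0,0,0.4],[0,0,0,0,0.6],[0,0,0,0,0.6],[0,0,0,0,0.6],[0,0,0,0,0.6]]'; python3 -m handwheel '[[-0.07,0.16,0,0,0.6],[-0.07,0.16,0,0,0.6],[-0.07,0.16,0,0,0.6],[-0.07,0.17,0,0,0.6],[0,0,0,0,0.6],[0,0,0,0,0.6]]'
```

```text
t: 29.85
tool_pos: [0.555, -0.1678, 0.2198]
orientation: [1.9, 2.5, 0.001]
force: [0.7, -0.4, 0.6]
opening: 0.0928
gripper_force: 0.0
t: 30.48
tool_pos: [0.5545, -0.1676, 0.2187]
orientation: [1.901, 2.501, 0.0]
force: [0.3, 0.5, 1.4]
opening: 0.0592
gripper_force: 12.0
t: 31.22
tool_pos: [0.5517, -0.161, 0.2187]
orientation: [-1.901, -2.501, -0.0]
force: [-0.5, 2.0, 3.5]
opening: 0.0596
gripper_force: 12.0
```

Now I release, lift and re-measure.

```bash
python3 -m handwheel '[[0,0,0,0,0.4],[0,0,0,0,0.2],[0,0,0,0,0.1],[0,0,3,0,0.1],[0,0,4,0,0.1],[0,0,4.3,0,0.1],[0,0,0,0,0.1],[0,0,0,0,0.1]]'; python3 w.py v4; python3 q.py v4 | head -3
```

```text
t: 32.22
tool_pos: [0.5515, -0.1611, 0.331]
orientation: [-1.901, -2.501, 0.0]
force: [-0.1, -0.1, -0.5]
opening: 0.0838
gripper_force: 0.0
tcp [ 0.5512 -0.161   0.3301] closing 0.271 open 0.08354709911205575 F [-0.1  0.7 -0.4] t 32.275
amber [ 290  163   64   63 3170] [321.5 194.3] ((321.476806640625, 194.31027221679688), (63.27348709106445, 63.70001983642578), 53.37836456298828)
dish [ 0.5503 -0.1587  0.041 ] own [-0.8  2.4]
blue [ 266  141  115   97 6028] ((323.543701171875, 188.90969848632812), (95.5177993774414, 114.05473327636719), 89.26547241210938) own [[-48.0, 46.0], [49.0, 47.0], [54.0, -41.0], [-51.0, -42.0]]
```

The dish is centred now. I go back to the handle.

```bash
python3 -m handwheel '[[0.35,1.48,-0.3,-0.157,0.1],[0.35,1.48,-0.3,-0.157,0.1],[0.35,1.48,-0.3,-0.157,0.1],[0.35,1.48,-0.3,-0.157,0.1],[0.35,1.48,-0.3,-0.157,0.1],[0.35,1.48,-0.3,-0.157,0.1],[0.35,1.48,-0.3,-0.157,0.1],[0.35,1.48,-0.3,-0.157,0.1],[0.35,1.48,-0.3,-0.157,0.1],[0.35,1.48,-0.3,-0.157,0.1]]'; python3 -m handwheel '[[0,0,-3,0,0.2],[0,0,-3,0,0.3],[0,0,-2.5,0,0.4],[0,0,-1.4,0,0.5],[0,0,0,0,0.5]]'; python3 -m handwheel '[[0,0,0,0,0.8],[0,0,0,0,0.95],[0,0,0,0,0.95],[0,0,0,0,0.95],[0,0,0,0,0.95]]' 15
```

```text
t: 33.52
tool_pos: [0.586, -0.0126, 0.2992]
orientation: [-3.113, -0.417, 0.006]
force: [0.8, -0.1, 0.3]
opening: 0.0838
gripper_force: 0.0
t: 34.15
tool_pos: [0.5856, -0.013, 0.2006]
orientation: [-3.112, -0.425, 0.006]
force: [0.3, 0.3, -1.3]
opening: 0.0475
gripper_force: 0.0
t: 34.78
tool_pos: [0.5868, -0.0125, 0.2031]
orientation: [-3.112, -0.426, -0.001]
force: [-0.7, 5.1, 4.7]
opening: 0.0114
gripper_force: 15.0
```

```bash
python3 -m handwheel '[[0,0.03,1.15,0,0.95],[0.06,-0.2,1.1,0,0.95],[0.09,-0.3,1.05,0,0.95],[0.13,-0.42,0.98,0,0.95],[0.16,-0.55,0.91,0,0.95],[0.19,-0.66,0.83,0,0.95]]'; python3 -m handwheel '[[0.22,-0.78,0.71,0,0.95],[0.24,-0.86,0.6,0,0.95],[0.26,-0.93,0.47,0,0.95],[0.27,-0.98,0.35,0,0.95],[0.28,-1.01,0.21,0,0.95],[0.29,-1.03,0.07,0,0.95]]'
```

```text
t: 35.52
tool_pos: [0.5929, -0.034, 0.2636]
orientation: [-3.111, -0.426, 0.001]
force: [0.1, 5.8, -0.4]
opening: 0.0111
gripper_force: 15.0
t: 36.28
tool_pos: [0.6089, -0.0907, 0.2877]
orientation: [3.112, 0.426, 0.001]
force: [1.1, 2.8, 2.9]
opening: 0.0115
gripper_force: 15.0
```

```bash
python3 -m handwheel '[[0.29,-1.03,-0.07,0,0.95],[0.28,-1.01,-0.21,0,0.95],[0.27,-0.98,-0.35,0,0.95],[0.26,-0.93,-0.47,0,0.95],[0.24,-0.86,-0.6,0,0.95],[0.22,-0.78,-0.71,0,0.95]]'; python3 -m handwheel '[[0.19,-0.68,-0.81,0,0.95],[0.16,-0.57,-0.89,0,0.95],[0.13,-0.46,-0.96,0,0.95],[0.09,-0.33,-1.02,0,0.95],[0,0,0,0,0.95]]'
```

```text
t: 37.02
tool_pos: [0.6241, -0.1465, 0.262]
orientation: [-3.112, -0.425, 0.001]
force: [-0.4, 2.4, 0.8]
opening: 0.0113
gripper_force: 15.0
t: 37.65
tool_pos: [0.6298, -0.1668, 0.2249]
orientation: [3.112, 0.425, -0.001]
force: [-0.1, -2.4, -0.7]
opening: 0.0117
gripper_force: 15.0
```

```bash
python3 -m handwheel '[[0.06,-0.2,-1.05,0,0.95],[0,0,0,0,0.95]]'; python3 -m handwheel '[[0.02,-0.07,-0.9,0,0.95],[0,0,0,0,0.95]]'; python3 -m handwheel '[[0,0,-0.3,0,0.95],[0,0,0,0,0.95]]'
```

```text
t: 37.9
tool_pos: [0.6303, -0.1688, 0.215]
orientation: [3.112, 0.425, -0.001]
force: [-0.7, -5.3, -0.4]
opening: 0.0113
gripper_force: 15.0
t: 38.15
tool_pos: [0.6306, -0.1697, 0.2063]
orientation: [3.111, 0.425, -0.0]
force: [-1.5, -6.6, -0.9]
opening: 0.0112
gripper_force: 15.0
t: 38.4
tool_pos: [0.6307, -0.1698, 0.2037]
orientation: [3.111, 0.425, 0.0]
force: [-0.8, -6.7, -0.3]
opening: 0.0115
gripper_force: 15.0
```

```bash
python3 -m handwheel '[[0,0,-0.2,0,0.95],[0,0,0,0,0.95],[0,0,-0.1,0,0.95],[0,0,0,0,0.95]]'; python3 -m handwheel '[[0,0,0,0,0.6],[0,0,0,0,0.5],[0,0,0,0,0.4],[0,0,3,0,0.4],[0,0,3,0,0.8],[0,0,0,0,1],[0,0,0,0,1],[0,0,0,0,1]]' 5;  python3 -m handwheel '[[0,0,-2,0,1],[0,0,-0.8,0,1],[0,0,0,0,1],[0,0,0,0,1]]'
```

```text
t: 38.9
tool_pos: [0.6307, -0.1699, 0.2009]
orientation: [3.111, 0.425, 0.0]
force: [-1.1, -6.2, -0.7]
opening: 0.0114
gripper_force: 15.0
t: 39.9
tool_pos: [0.6301, -0.1687, 0.2587]
orientation: [-3.111, -0.426, 0.004]
force: [0.5, 0.3, -1.1]
opening: 0.016
gripper_force: 0.0
t: 40.4
tool_pos: [0.6307, -0.169, 0.2325]
orientation: [-3.113, -0.426, 0.0]
force: [0.7, -0.4, 0.1]
opening: 0.0006
gripper_force: 0.0
```

```bash
python3 -m handwheel '[[0,0,-0.4,0,1],[0,0,0,0,1]]'; python3 -m handwheel '[[0,0,-0.3,0,1],[0,0,0,0,1]]'; python3 -m handwheel '[[0,0,-0.2,0,1],[0,0,0,0,1]]'
```

```text
t: 40.65
tool_pos: [0.6307, -0.169, 0.2285]
orientation: [3.113, 0.426, 0.0]
force: [-0.2, 0.0, -0.8]
opening: 0.0004
gripper_force: 0.0
t: 40.9
tool_pos: [0.6309, -0.1691, 0.2263]
orientation: [3.112, 0.426, 0.001]
force: [-0.9, 0.3, 3.6]
opening: 0.0004
gripper_force: 2.0
t: 41.15
tool_pos: [0.6311, -0.1691, 0.2259]
orientation: [3.112, 0.426, 0.002]
force: [-7.3, 2.8, 16.9]
opening: 0.0004
gripper_force: 8.1
```

Contact is at 40 mm and firm, so the flipper is fully over on its stop. I retreat and do a final numeric check.

```bash
python3 -m handwheel '[[0,0,2,0,1],[0,0,4,0,1],[0,0,5,0,1],[-1,5,2,0,1],[-1,5,0,0,1],[-1,5,0,0,1],[-1,5,0,0,1],[-1,5,0,0,1],[0,0,0,0,1]]'
python3 - <<'E'
from h import *
A={n:read_camera(n)[:,:,::-1] for n in("scene","top")}
for n,pts in(("scene",dict(red=(336,259),green=(361,225),amberhole=(232,197))),("top",dict(red=(266,152),green=(270,206),amberhole=(391,156)))):
    old=cv2.imread(f"pics/{n}0.png")
    for k,(u,v) in pts.items():
        a=A[n][v-8:v+8,u-8:u+8].reshape(-1,3).mean(0); b=old[v-8:v+8,u-8:u+8].reshape(-1,3).mean(0); h=cv2.cvtColor(A[n],cv2.COLOR_BGR2HSV)[v-12:v+12,u-12:u+12]
        print(n,k,np.round(a),np.round(b),"amber px",int((cv2.inRange(h,(15,100,40),(35,255,255))>0).sum()))
E
```

```text
t: 42.28
tool_pos: [0.58, 0.0842, 0.3543]
orientation: [-3.111, -0.432, -0.001]
force: [0.0, -0.4, -0.6]
opening: 0.0007
gripper_force: 0.0
scene red [ 82.  83. 121.] [ 83.  84. 119.] amber px 0
scene green [ 85. 101.  87.] [ 88. 103.  93.] amber px 0
scene amberhole [139. 178. 201.] [159. 123. 115.] amber px 77
top red [ 74.  94. 101.] [38. 40. 73.] amber px 28
top green [ 79.  99. 107.] [44. 62. 38.] amber px 0
top amberhole [ 47. 129. 145.] [107.  58.  16.] amber px 171
```

Red and green are unchanged in the scene view (the arm hides them in the top view). Amber shows under the plate's hole.

```bash
python3 -c "from plant import job; print(job.close_job())"
```

```text
the job is handed in; nothing more can be done
None
```

I handed the job in at about 42 s, with the amber dish lid-down in the blue nest, the flipper fully over on its stop, and the red and green dishes unmoved; the first swing stopped about 7° short, so I swung the flipper back, slid the dish about 7 mm to the nest's centre with the gripper, and swung it over again.

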